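Pack four returned devices into their matching foam nests

TASK

Put the four white devices back into their cartons: each goes upright, top side up, right down onto the floor of the recess in the black foam that matches it in shape and size (oblong in oblong, round in round, larger in larger, smaller in smaller). Set each one down with the hand, do not drop it, and leave the roll of tape where it stands.

Things in the scene. Friction and masses are not known exactly. Their poses are not given: they have to be found in the camera images.
- brick_mid (a point): Power brick: the larger of the two oblong white plastic devices, 90 (own x) x 48 (own y) x 40 mm high, edges rounded 3 mm, grey panel on top, about 220 g. Point: its centre, 20 mm above its underside; own z is up. It stands on the bench at the start.
- charger_mid (a point): Charger: the smaller of the two oblong white plastic devices, 66 (own x) x 36 (own y) x 40 mm high, edges rounded 3 mm, grey ribs across its top, about 130 g. Point: its centre, 20 mm above its underside; own z is up. It stands on the bench at the start.
- speaker_mid (a point): Speaker: the larger of the two round white plastic devices, an upright cylinder 66 mm in diameter and 40 mm high, grey grille on top, about 200 g. Point: its centre, 20 mm above its underside; own z is up. It stands on the bench at the start.
- sensor_mid (a point): Sensor: the smaller of the two round white plastic devices, an upright cylinder 46 mm in diameter and 40 mm high, small grey lens on top, about 110 g. Point: its centre, 20 mm above its underside; own z is up. It stands on the bench at the start.
- nest_brick_floor (a point): Carton with the larger oblong recess, 102 mm along own x by 60 mm along own y, in the middle of its black foam: the place of the brick. Open cardboard carton, 150 (own x) x 110 (own y) mm, fixed to the bench, its foam and rim flush at 26 mm above the bench. Recess 14 mm deep with upright walls. Point: centre of the recess's floor, 12 mm above the bench; own z is up.
- nest_charger_floor (a point): Carton with the smaller oblong recess, 78 mm along own x by 48 mm along own y, in the middle of its black foam: the place of the charger. Open cardboard carton, 150 (own x) x 110 (own y) mm, fixed to the bench, its foam and rim flush at 26 mm above the bench. Recess 14 mm deep with upright walls. Point: centre of the recess's floor, 12 mm above the bench; own z is up.
- nest_speaker_floor (a point): Carton with the larger round recess, 78 mm in diameter, in the middle of its black foam: the place of the speaker. Open cardboard carton, 150 (own x) x 110 (own y) mm, fixed to the bench, its foam and rim flush at 26 mm above the bench. Recess 14 mm deep with upright walls. Point: centre of the recess's floor, 12 mm above the bench; own z is up.
- nest_sensor_floor (a point): Carton with the smaller round recess, 58 mm in diameter, in the middle of its black foam: the place of the sensor. Open cardboard carton, 150 (own x) x 110 (own y) mm, fixed to the bench, its foam and rim flush at 26 mm above the bench. Recess 14 mm deep with upright walls. Point: centre of the recess's floor, 12 mm above the bench; own z is up.
- tape_mid (a point): Brown roll of packing tape, a loose bystander standing among the devices: ring of 80 mm outer and 66 mm inner diameter, 45 mm high, axis upright, about 250 g. Point: its centre, 22.5 mm above the bench.
Not all that is in view belongs to the job. What is shaped like the part that bears speaker_mid but orange or turquoise is not meant.

How it is judged:
By the outcome, as a careful person would: the job done as asked, in the order asked, and still so for the second after the job is handed in, with the robot touching nothing.
It also fails if it takes over 106 s, if anything falls off the work surface, if the arm or the gripper's body presses on something with over 40 N, if the wrist force passes 120 N, or if a joint passes its speed limit or range.

ROBOT

A 7-joint arm with a two-finger parallel gripper is mounted at the origin on the work surface. World frame = base frame: x ahead of the robot, y to its left, z up, the work surface at z = 0. Lengths are in m, angles in rad, forces in N, time in s.
With the tool pointing down it reaches from about 0.375 to 0.925 m from the base axis. Payload 3.1 kg.
Tool frame: the origin (TCP) lies between the finger pads; the fingertips stand 19 mm ahead of it and the grasp point (between the pads) is the TCP; z points along the fingers, y is the direction in which the jaws open and shut (so a half turn about z gives the same grasp; the last joint's range is limited). The gripper opens to 85 mm and grips with 20 to 120 N. Pads are 22 mm wide; open, the fingers measure 114 mm over their backs; the gripper's body (76 mm by 85 mm) begins 54 mm behind the grasp point. The pads swing forward as they close: fully open they stand 13 mm farther back than shut.
Start: joints at [1.035, 0.383, 0.044, 1.598, -0.018, 1.161, -0.05], TCP at [0.276, -0.589, 0.25] pointing down, gripper open.
Joint ranges: [-2.61, 2.61], [-0.41, 2.15], [-1.48, 1.57], [0, 2.5], [-1.57, 4.71], [0.05, 1.97], [-2.85, 2.85]. Speed limits (rad/s): [2.79, 2.79, 3.14, 3.14, 3.14, 3.14, 3.14].

INTERFACE

Orientations are given as a unit quaternion [x, y, z, w].
In Python, from bench import move_ptp, movel, move_j, move_gripper, pause, inverse_kinematics, read_camera, camera_params, MotionError, sign_off, look_for, tip_of, read_time_s, read_qpos, read_joint_vel, read_effort, read_eef_pos, read_tcp_rot, read_ft_force, read_ft_torque, read_finger_gap gives the robot as it stands. Calls block until the motion is done:
- move_ptp(position, orientation): joint-space move of the TCP to a pose.
- movel(position, orientation=None, speed=0.15): straight line of the TCP; orientation=None keeps the orientation; speed is the mean speed in m/s.
- move_j(angles): joint-space move.
- move_gripper(opening, effort=None): finger opening in m; effort is the grip in N (None keeps the last); returns when the fingers have stopped.
- pause(seconds).
- inverse_kinematics(position, orientation): joint angles nearest the present ones, or None.
- read_camera(name): name is "scene" or "top" or "wrist"; returns the picture (384x512x3 uint8, red, green, blue); there is no depth.
- camera_params(name): a dict with "K" (3x3 intrinsics, pixels), "camera_from_world" (4x4, takes a point from world to camera coordinates). Camera axes: x right, y down, z forward; pixel columns grow to the right and rows downward; lengths in m; the calibration is good to about 2 mm. The wrist camera is an equidistant fisheye: a pixel r from the principal point sees the ray r / f radians off the axis. A picture is of the moment at which its call begins: read the wrist's pose just before it. camera_params takes no time and is no camera call; for the wrist camera it gives the pose at the moment of the call.
A pose or a line that the arm cannot do raises MotionError and nothing moves.
- sign_off(): hands the job in, once; it reports no verdict.
Trained networks look in the newest picture that a camera, given by its name, has taken for a name from the list of things; names that differ only in an ending like _2 or _b are one class to them, and where a whole thing is asked for, a point or a joint stands for the part that bears it (a point fixed in the world has none). Each returns a list of dicts, best first, with "confidence" (0 to 1); they miss things now and then, are a little off and sometimes report something else, mostly with a low value. They report only what shows in the picture. A call takes as long as a camera call. They do not tell look-alikes from the thing itself.
- look_for(camera, name): "at" ([column, row] in pixels, amid what is visible of it).
- tip_of(camera, name): "at" ([column, row] in pixels: a listed point, or the origin of a listed thing).
Readings, each from a call of its own:
- read_time_s(): time.
- read_qpos(): joint angles.
- read_joint_vel(): joint speeds.
- read_effort(): joint torques, N m.
- read_eef_pos(): TCP position.
- read_tcp_rot(): TCP orientation.
- read_ft_force(): force on the tool from outside, world axes, zero at the start.
- read_ft_torque(): the same for the moment, N m.
- read_finger_gap(): finger opening in m.
Only numpy, scipy, OpenCV 4.12 (cv2) and the standard library are available. Lean on these libraries where they do the work, as an engineer would, in place of code of your own. Each camera call takes 0.05 s, during which the arm holds its last target.

## Working session

There is one attempt and no reset: what is moved stays moved. The work goes in short steps, each a Python script; the robot and the scene stay as the last script left them, time stands still between calls to the robot, and variables do not carry over. Pictures are saved under pics/ and viewed, and the job is handed in when it is done.

```bash
ls; mkdir -p pics; python3 - <<'E'
from bench import *
import cv2
for n in ("scene","top","wrist"):
    im=read_camera(n); cv2.imwrite(f"pics/{n}0.png",im[:,:,::-1])
    p=camera_params(n); print(n,p["K"],p["camera_from_world"])
    if n!="wrist":
        for t in ["brick_mid","charger_mid","speaker_mid","sensor_mid","nest_brick_floor","nest_charger_floor","nest_speaker_floor","nest_sensor_floor","tape_mid"]:
            print(t,[(([round(float(v)) for v in d["at"]]),round(d["confidence"],2)) for d in tip_of(n,t)][:4])
print(read_time_s(),read_tcp_rot(),read_eef_pos())
E
```

```text
pics
scene [[444.88801552   0.         259.64289318]
 [  0.         444.88801552 191.53551185]
 [  0.           0.           1.        ]] [[-0.40912606  0.9124408   0.0082246   0.31332203]
 [ 0.58844303  0.27071725 -0.76187071 -0.18522909]
 [-0.69738846 -0.30686145 -0.64767691  1.65951402]
 [ 0.          0.          0.          1.        ]]
brick_mid [([304, 214], 0.7)]
charger_mid [([352, 230], 0.92)]
speaker_mid [([241, 158], 0.9), ([202, 146], 0.73), ([261, 171], 0.65), ([260, 198], 0.63)]
sensor_mid [([411, 233], 0.76)]
nest_brick_floor [([247, 248], 0.57)]
nest_charger_floor [([307, 264], 0.63)]
nest_speaker_floor [([188, 222], 0.9)]
nest_sensor_floor [([387, 283], 0.61)]
tape_mid [([220, 179], 0.78)]
top [[498.59665363   0.         243.23962179]
 [  0.         498.59665363 188.33708612]
 [  0.           0.           1.        ]] [[-0.02769672 -0.99922456 -0.0279853  -0.10845102]
 [-0.99350111  0.03060848 -0.1096297   0.4520809 ]
 [ 0.11040128  0.02476704 -0.99357846  1.33436239]
 [ 0.          0.          0.          1.        ]]
brick_mid [([198, 193], 0.76)]
charger_mid [([14
[... 212 characters left out ...]
oor [([226, 126], 0.72)]
nest_charger_floor [([167, 127], 0.95)]
nest_speaker_floor [([308, 131], 0.69)]
nest_sensor_floor [([101, 144], 0.82), ([139, 190], 0.32)]
tape_mid [([315, 200], 0.67)]
wrist [[297.31863964   0.         249.26587726]
 [  0.         297.31863964 186.49896958]
 [  0.           0.           1.        ]] [[ 4.24424957e-01 -9.05463110e-01 -1.09859156e-04 -6.50588732e-01]
 [-8.56304245e-01 -4.01421758e-01  3.24967093e-01 -4.29513386e-02]
 [-2.94289814e-01 -1.37830072e-01 -9.45725318e-01  3.79302886e-01]
 [ 0.00000000e+00  0.00000000e+00  0.00000000e+00  1.00000000e+00]]
1.05 [9.76135343e-01 2.17163054e-01 4.09017925e-06 1.06149514e-05] [ 0.27556502 -0.58870747  0.25028954]
```

View pics/top0.png

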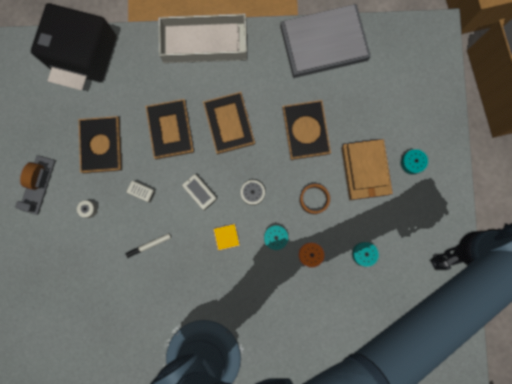

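View pics/scene0.png

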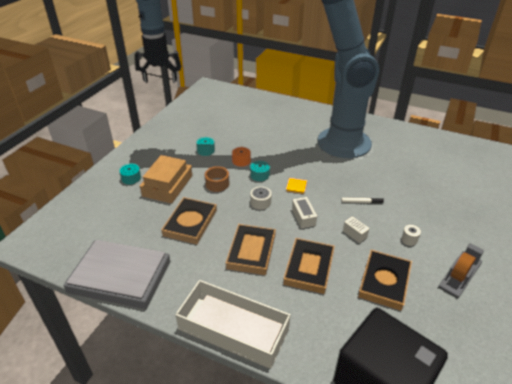

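View pics/wrist0.png

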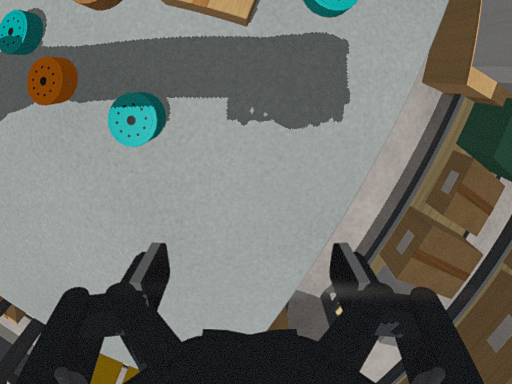

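The top view shows, left to right, the sensor (87,208), charger (141,190), brick (199,191), speaker (253,192) and tape (314,197). Their nests are at (100,145), (170,128), (229,122) and (306,130). The turquoise and orange cylinders are decoys. Next I'll fit silhouettes in both fixed cameras.

```bash
cat > fit.py <<'E'
import numpy as np, cv2
from scipy.optimize import minimize
from bench import camera_params
S=4
def proj(cam,P,T=None):
    p=camera_params(cam) if T is None else T
    M=p["camera_from_world"]; K=p["K"]
    c=P@M[:3,:3].T+M[:3,3]
    if cam=="wrist":
        r=np.hypot(c[:,0],c[:,1]); th=np.arctan2(r,c[:,2]); s=np.where(r>1e-9,th/np.maximum(r,1e-9),0)
        return np.c_[K[0,0]*c[:,0]*s+K[0,2],K[1,1]*c[:,1]*s+K[1,2]]
    q=c@K.T; return q[:,:2]/q[:,2:]
def outline(shape,dx,dy):
    if shape=="round":
        a=np.linspace(0,2*np.pi,48,endpoint=False); return np.c_[dx/2*np.cos(a),dx/2*np.sin(a)]
    n=12; t=np.linspace(-.5,.5,n)
    return np.r_[np.c_[t*dx,0*t-dy/2],np.c_[0*t+dx/2,t*dy],np.c_[-t*dx,0*t+dy/2],np.c_[0*t-dx/2,-t*dy]]
def place(o,x,y,yaw,z):
    c,s=np.cos(yaw),np.sin(yaw); return np.c_[o@np.array([[c,-s],[s,c]]).T+[x,y],np.full(len(o),z)]
def unproj(cam,uv,z):
    p=camera_params(cam); M=p["camera_from_world"];R=M[:3,:3];C=-R.T@M[:3,3]
    d=R.T@np.linalg.inv(p["K"])@np.array([uv[0],uv[1],1.]); return (C+d*(z-C[2])/d[2])[:2]
def poly(sz,pts):
    m=np.zeros(sz,np.uint8); cv2.fillPoly(m,[np.round((pts+.5)*S*16-8).astype(np.int32)],255,shift=4); return m
def render(cam,kind,shape,dx,dy,zs,pose,sz,T=None):
    o=outline(shape,dx,dy); A=[proj(cam,place(o,*pose,z),T).astype(np.float32) for z in zs]
    if kind=="hull": return poly(sz,cv2.convexHull(np.vstack(A))[:,0])
    return poly(sz,A[0])&poly(sz,A[1])
def mask(im,kind,seed,T=None):
    big=cv2.resize(im,None,fx=S,fy=S,interpolation=cv2.INTER_CUBIC); i=big.astype(int); mx=i.max(2);mn=i.min(2)
    if kind=="recess": m=(i[:,:,0]-i[:,:,2]>45)
    elif kind=="carton": m=(mx<75)|(i[:,:,0]-i[:,:,2]>25)
    return m.astype(np.uint8)*255
def fit(cams,masks,kind,shape,dx,dy,zs,p0,yawfix=False,T=None):
    def cost(v):
        pose=[v[0]/100,v[1]/100,p0[2] if yawfix else v[2]]; c=0
        for k,m in zip(cams,masks):
            r=render(k,kind,shape,dx,dy,zs,pose,m.shape,T)
            c+=1-(np.count_nonzero(r&m)/max(1,np.count_nonzero(r|m)))
        return c/len(cams)
    v0=np.array([p0[0]*100,p0[1]*100]+([] if yawfix else [p0[2]])); n=len(v0)
    sim=np.vstack([v0]+[v0+np.eye(n)[i]*(1.0 if i<2 else .3) for i in range(n)])
    r=minimize(cost,v0,method="Nelder-Mead",options=dict(initial_simplex=sim,xatol=.005,fatol=1e-4))
    return [r.x[0]/100,r.x[1]/100,p0[2] if yawfix else r.x[2]],r.fun
E
python3 - <<'E'
import cv2,numpy as np
from fit import *
for n in("top","scene"):
    im=cv2.imread(f"pics/{n}0.png")[:,:,::-1]
    pts={"top":[(87,208),(141,190),(199,191),(253,192),(314,197),(100,145),(170,128),(229,122),(306,130)],"scene":[(411,235),(356,229),(304,212),(260,198),(217,180),(387,278),(310,265),(251,248),(190,220)]}[n]
    tiles=[]
    for p in pts:
        t=im[p[1]-32:p[1]+32,p[0]-32:p[0]+32]; tiles.append(cv2.resize(t,(250,250),interpolation=cv2.INTER_NEAREST)); print(n,p,unproj(n,p,.03).round(3), im[p[1],p[0]], im[p[1]-30:p[1]+31:6,p[0]].tolist() if p==pts[5] else "")
    g=np.vstack([np.hstack(tiles[3*i:3*i+3]) for i in range(3)])
    cv2.imwrite(f"pics/tiles_{n}.png",cv2.resize(g,(600,600))[:,:,::-1])
E
```

```text
top (87, 208) [0.407 0.305] [93 94 95] 
top (141, 190) [0.452 0.157] [157 157 148] 
top (199, 191) [ 0.444 -0.001] [ 99 100 102] 
top (253, 192) [ 0.437 -0.148] [60 61 60] 
top (314, 197) [ 0.419 -0.312] [118 123 120] 
top (100, 145) [0.58 0.27] [149 112  68] [[117, 119, 116], [34, 33, 34], [34, 34, 34], [49, 42, 34], [146, 110, 66], [149, 112, 68], [148, 111, 67], [36, 35, 35], [36, 35, 34], [89, 70, 47], [115, 120, 117]]
top (170, 128) [0.622 0.076] [148 112  69] 
top (229, 122) [ 0.633 -0.088] [149 112  68] 
top (306, 130) [ 0.603 -0.298] [149 113  68] 
scene (411, 235) [0.418 0.311] [208 201 181] 
scene (356, 229) [0.46  0.164] [218 212 189] 
scene (304, 212) [0.455 0.005] [124 122 119] 
scene (260, 198) [ 0.452 -0.14 ] [172 167 154] 
scene (217, 180) [ 0.429 -0.302] [145 106  73] 
scene (387, 278) [0.599 0.281] [210 153  85] [[162, 164, 156], [165, 135, 103], [38, 35, 37], [35, 32, 32], [200, 146, 80], [210, 153, 85], [161, 118, 69], [40, 37, 38], [46, 43, 41], [99, 71, 41], [113, 114, 107]]
scene (310, 265) [0.64  0.088] [210 155  87] 
scene (251, 248) [ 0.65  -0.078] [209 155  91] 
scene (190, 220) [ 0.625 -0.285] [206 151  89]
```

View pics/tiles_top.png

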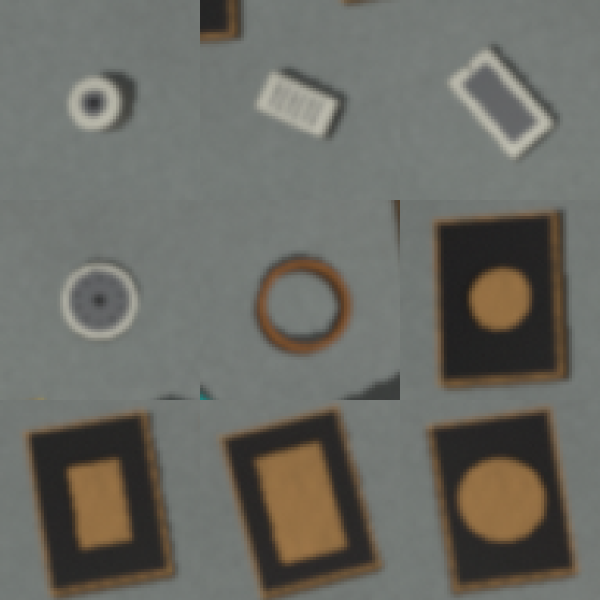

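View pics/tiles_scene.png

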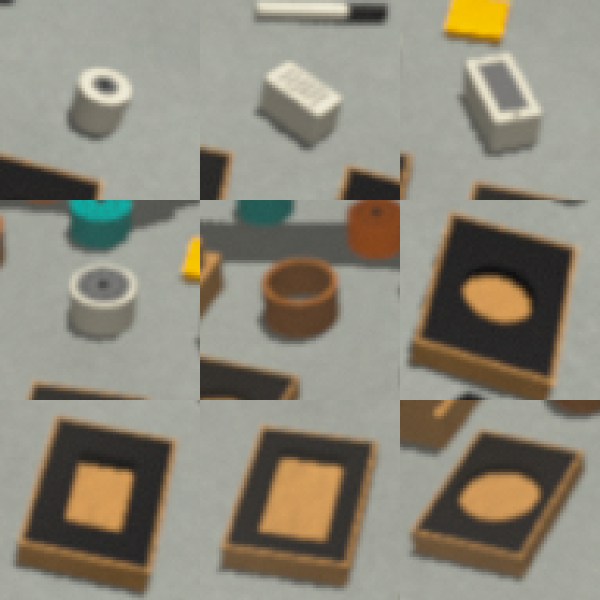

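```bash
cat > locate.py <<'E'
import cv2,numpy as np,json
from fit import *
ims={n:cv2.imread(f"pics/{n}0.png")[:,:,::-1] for n in("top","scene")}
dev={"sensor":("round",.046,.046,[.407,.305,0]),"charger":("rect",.066,.036,[.452,.157,1.2]),"brick":("rect",.09,.048,[.444,-.001,.7]),"speaker":("round",.066,.066,[.437,-.148,0])}
nest={"sensor":("round",.058,.058,[.58,.27,0]),"charger":("rect",.078,.048,[.622,.076,.1]),"brick":("rect",.102,.06,[.633,-.088,.2]),"speaker":("round",.078,.078,[.603,-.298,.1])}
def near(m,cam,p,rad):
    c=proj(cam,np.array([[p[0],p[1],.02]]))[0]; d=np.zeros_like(m); cv2.circle(d,tuple(int(v) for v in (c*S)),int(rad*S),255,-1); return m&d
def fill(m):
    cs,_=cv2.findContours(m,cv2.RETR_EXTERNAL,cv2.CHAIN_APPROX_NONE); c=max(cs,key=cv2.contourArea); o=np.zeros_like(m); cv2.drawContours(o,[c],-1,255,-1); return o
def chan(im):
    return cv2.resize(im,None,fx=S,fy=S,interpolation=cv2.INTER_CUBIC).astype(int)
res={"dev":{},"nest":{}}
B={n:chan(i) for n,i in ims.items()}
vis={n:cv2.resize(i,None,fx=S,fy=S,interpolation=cv2.INTER_CUBIC).copy() for n,i in ims.items()}
for k,(sh,dx,dy,p0) in dev.items():
    mt=fill(near((B["top"].min(2)>135).astype(np.uint8)*255,"top",p0,24))
    bs=B["scene"]; ms=((bs[:,:,0]-bs[:,:,2]>13)|(bs.min(2)>175)).astype(np.uint8)*255; ms=fill(near(ms,"scene",p0,30))
    a=fit(["top"],[mt],"hull",sh,dx,dy,[.040,.037],p0,sh=="round")
    b=fit(["scene"],[ms],"hull",sh,dx,dy,[0,.04],p0,sh=="round")
    print("dev",k,np.round(a[0],4),round(a[1],3),np.round(b[0],4),round(b[1],3)); res["dev"][k]=[a[0],b[0]]
    for n,m,zs,q in(("top",mt,[.04,.037],a[0]),("scene",ms,[0,.04],b[0])):
        for mm,c in((m,(0,255,0)),(render(n,"hull",sh,dx,dy,zs,q,m.shape),(255,0,0))):
            cs,_=cv2.findContours(mm,cv2.RETR_EXTERNAL,cv2.CHAIN_APPROX_NONE); cv2.drawContours(vis[n],cs,-1,c,1)
for k,(sh,dx,dy,p0) in nest.items():
    out=[]
    for n in("top","scene"):
        b=B[n]; f=(b[:,:,0]-b[:,:,2]>(38 if n=="top" else 60)).astype(np.uint8)*255
        # recess: component containing the projected centre
        c=(proj(n,np.array([[*p0[:2],.012]]))[0]*S).astype(int); _,L=cv2.connectedComponents(f); m=(L==L[c[1],c[0]]).astype(np.uint8)*255
        r=fit([n],[m],"recess",sh,dx,dy,[.012,.026],p0,sh=="round")
        fc=(b[:,:,0]-b[:,:,2]>(14 if n=="top" else 30)) | (b.max(2)<70)
        mc=fill(near(fc.astype(np.uint8)*255,n,p0,45))
        q=fit([n],[mc],"hull","rect",.15,.11,[0,.026],p0)
        out+=[r[0],q[0]]; print("nest",k,n,"recess",np.round(r[0],4),round(r[1],3),"carton",np.round(q[0],4),round(q[1],3))
        for mm,c in((m,(0,255,0)),(mc,(0,255,0)),(render(n,"recess",sh,dx,dy,[.012,.026],r[0],m.shape),(255,0,0)),(render(n,"hull","rect",.15,.11,[0,.026],q[0],m.shape),(255,0,0))):
            cs,_=cv2.findContours(mm,cv2.RETR_EXTERNAL,cv2.CHAIN_APPROX_NONE); cv2.drawContours(vis[n],cs,-1,c,1)
    res["nest"][k]=out
json.dump(res,open("loc.json","w"))
v=vis["top"][80*S:225*S,65*S:340*S]; cv2.imwrite("pics/fit_top.png",cv2.resize(v,(800,int(800*v.shape[0]/v.shape[1])),interpolation=cv2.INTER_AREA)[:,:,::-1])
v=vis["scene"][170*S:315*S,150*S:430*S]; cv2.imwrite("pics/fit_scene.png",cv2.resize(v,(800,int(800*v.shape[0]/v.shape[1])),interpolation=cv2.INTER_AREA)[:,:,::-1])
E
time python3 locate.py
```

```text
dev sensor [0.405  0.3105 0.    ] 0.076 [0.4038 0.3099 0.    ] 0.126
dev charger [0.4484 0.1615 1.1133] 0.095 [0.4478 0.1612 1.0513] 0.136
dev brick [0.443  0.0009 0.693 ] 0.051 [0.4415 0.0008 0.6573] 0.104
dev speaker [ 0.4365 -0.1454  0.    ] 0.049 [ 0.4352 -0.1453  0.    ] 0.091
nest sensor top recess [0.5856 0.2747 0.    ] 0.049 carton [0.5862 0.2775 0.041 ] 0.011
nest sensor scene recess [0.5885 0.2769 0.    ] 0.067 carton [0.586  0.2775 0.0385] 0.022Traceback (most recent call last):
  File "locate.py", line 33, in <module>
    q=fit([n],[mc],"hull","rect",.15,.11,[0,.026],p0)
  File "fit.py", line 43, in fit
    r=minimize(cost,v0,method="Nelder-Mead",options=dict(initial_simplex=sim,xatol=.005,fatol=1e-4))
    res = _minimize_neldermead(fun, x0, args, callback, bounds=bounds,
                               **options)
    fxe = func(xe)
    fx = function(np.copy(x), *(wrapper_args + args))
  File "fit.py", line 38, in cost
    r=render(k,kind,shape,dx,dy,zs,pose,m.shape,T)
  File "fit.py", line 26, in render
    o=outline(shape,dx,dy); A=[proj(cam,place(o,*pose,z),T).astype(np.float32) for z in zs]
                               ~~~~^^^^^^^^^^^^^^^^^^^^^^^^
  File "fit.py", line 6, in proj
    p=camera_params(cam) if T is None else T
      ~~~~~~~~~~~~~^^^^^
ValueError: time passes only in moves, steps and waits

real	0m13.206s
user	0m9.824s
sys	0m1.262s
```

```bash
python3 - <<'E'
s=open('fit.py').read()
s=s.replace("from bench import camera_params","import bench,functools\n_c={}\ndef camera_params(n):\n    if n=='wrist': return bench.camera_params(n)\n    if n not in _c: _c[n]=bench.camera_params(n)\n    return _c[n]")
open('fit.py','w').write(s)
E
time python3 locate.py
```

```text
dev sensor [0.405  0.3105 0.    ] 0.076 [0.4038 0.3099 0.    ] 0.126
dev charger [0.4484 0.1615 1.1133] 0.095 [0.4478 0.1612 1.0513] 0.136
dev brick [0.443  0.0009 0.693 ] 0.051 [0.4415 0.0008 0.6573] 0.104
dev speaker [ 0.4365 -0.1454  0.    ] 0.049 [ 0.4352 -0.1453  0.    ] 0.091
nest sensor top recess [0.5856 0.2747 0.    ] 0.049 carton [0.5862 0.2775 0.041 ] 0.011
nest sensor scene recess [0.5885 0.2769 0.    ] 0.067 carton [0.586  0.2775 0.0385] 0.022
nest charger top recess [0.6228 0.0798 0.1531] 0.053 carton [0.6244 0.0809 0.1566] 0.019
nest charger scene recess [0.6254 0.0819 0.18  ] 0.055 carton [0.6234 0.0809 0.143 ] 0.022
nest brick top recess [ 0.6346 -0.0859  0.2281] 0.037 carton [ 0.6359 -0.0846  0.2315] 0.029
nest brick scene recess [ 0.6378 -0.0841  0.236 ] 0.042 carton [ 0.6353 -0.0851  0.2319] 0.012
nest speaker top recess [ 0.6082 -0.2991  0.1   ] 0.041 carton [ 0.6086 -0.3004  0.1166] 0.019
nest speaker scene recess [ 0.61   -0.2973  0.1   ] 0.043 carton [ 0.6073 -0.2998  0.1195] 0.014
real	0m7.724s
user	0m7.834s
sys	0m1.003s
```

View pics/fit_top.png

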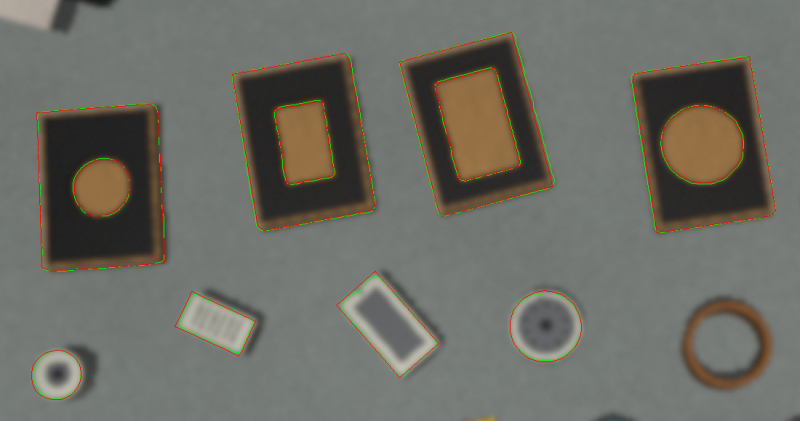

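View pics/fit_scene.png

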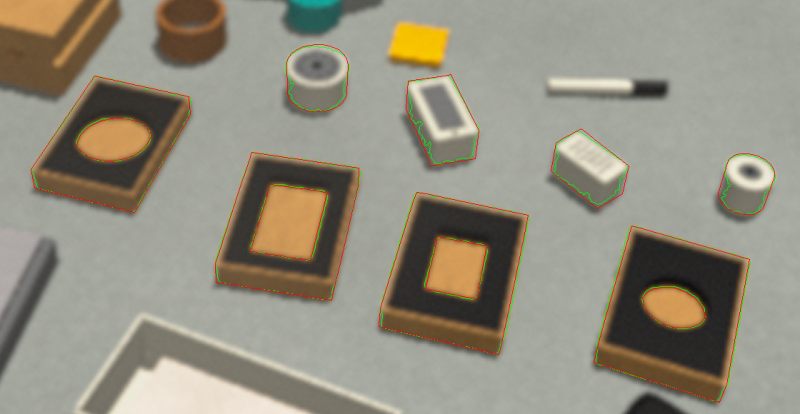

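```bash
python3 - <<'E'
from bench import *
import numpy as np
from scipy.spatial.transform import Rotation as R
def q(yaw): return (R.from_euler('z',yaw)*R.from_euler('x',np.pi)).as_quat()
# tool y with this = (sin yaw, -cos yaw): perpendicular to own x at yaw
for n,p,yaw in [("s",(.4045,.31),0),("c",(.448,.1613),1.09),("b",(.442,.001),.68),("sp",(.436,-.1453),0),("ns",(.586,.277),0),("nc",(.624,.081),.15),("nb",(.6355,-.085),.232),("nsp",(.608,-.299),.1)]:
    for dy in (0,np.pi,-np.pi/2,np.pi/2):
      for z in (.036,.13):
        j=inverse_kinematics([*p,z],q(yaw+dy)); print(n,round(dy,2),z,None if j is None else np.round(j,2))
print(read_time_s())
E
```

```text
s 0 0.036 [ 0.    0.61 -0.87  2.04  0.66  0.8  -2.83]
s 0 0.13 [ 0.18  0.5  -1.08  1.99  0.54  0.97 -2.74]
s 3.14 0.036 [ 0.11  0.69 -1.01  2.03  0.79  0.87  0.22]
s 3.14 0.13 [ 0.22  0.54 -1.14  1.99  0.59  0.99  0.36]
s -1.57 0.036 [ 0.26  0.9  -1.25  2.03  1.03  1.05  1.64]
s -1.57 0.13 [ 0.28  0.62 -1.24  1.99  0.69  1.04  1.86]
s 1.57 0.036 [-0.07  0.57 -0.78  2.04  0.58  0.76 -1.2 ]
s 1.57 0.13 [ 0.07  0.43 -0.93  2.    0.43  0.92 -1.09]
c 0 0.036 [ 0.41  0.61 -0.98  2.11  0.72  0.8  -1.5 ]
c 0 0.13 [ 0.43  0.37 -0.97  2.07  0.39  0.89 -1.24]
c 3.14 0.036 [ 0.6   0.84 -1.25  2.11  1.    1.    1.45]
c 3.14 0.13 [ 0.62  0.52 -1.23  2.07  0.6   0.98  1.73]
c -1.57 0.036 [ 0.05  0.44 -0.54  2.12  0.37  0.66 -2.79]
c -1.57 0.13 [ 0.23  0.3  -0.73  2.08  0.26  0.86 -2.7 ]
c 1.57 0.036 [ 0.4   0.6  -0.96  2.11  0.71  0.79  0.08]
c 1.57 0.13 [ 0.47  0.39 -1.02  2.07  0.43  0.9   0.3 ]
b 0 0.036 [ 0.33  0.38 -0.46  2.21  0.29  0.62 -1.24]
b 0 0.13 [ 0.41  0.19 -0.53  2.16  0.13  0.82 -1.1 ]
b 3.14 0.036 [ 0.97  0.77 -1.25  2.18  0.96  0.93  1.39]
b 3.14 0.13 [ 1.    0.41 -1.23  2.14  0.
[... 1836 characters left out ...]
nb -1.57 0.036 [ 0.03  0.62  0.05  1.75 -0.04  0.78 -2.81]
nb -1.57 0.13 [ 0.08  0.49 -0.01  1.71  0.01  0.94 -2.85]
nb 1.57 0.036 [ 0.48  0.69 -0.54  1.72  0.45  0.85 -0.02]
nb 1.57 0.13 [ 0.49  0.55 -0.54  1.69  0.33  0.99  0.06]
nsp 0 0.036 [ 0.44  0.67 -0.06  1.65  0.05  0.82 -1.11]
nsp 0 0.13 [ 0.45  0.55 -0.08  1.61  0.05  0.98 -1.11]
nsp 3.14 0.036 [ 0.77  0.74 -0.51  1.63  0.43  0.89  1.76]
nsp 3.14 0.13 [ 0.79  0.62 -0.54  1.59  0.36  1.03  1.82]
nsp -1.57 0.036 [ 0.24  0.68  0.21  1.66 -0.18  0.82 -2.52]
nsp -1.57 0.13 [ 0.26  0.56  0.19  1.62 -0.12  0.97 -2.56]
nsp 1.57 0.036 [ 0.6   0.69 -0.28  1.64  0.24  0.85  0.33]
nsp 1.57 0.13 [ 0.62  0.57 -0.31  1.6   0.2   1.    0.36]
1.05
```

The fits agree to 1–3 mm between the two cameras, and the overlays follow the edges. I'll start with the speaker and check it with the wrist camera above the grasp.

```bash
cat > act.py <<'E'
from bench import *
import numpy as np,cv2,json
from scipy.spatial.transform import Rotation as R
from fit import *
import bench
L=json.load(open('loc.json'))
def q(yaw): return (R.from_euler('z',yaw)*R.from_euler('x',np.pi)).as_quat()
geo={"sensor":("round",.046,.046,.058,.058),"charger":("rect",.066,.036,.078,.048),"brick":("rect",.09,.048,.102,.06),"speaker":("round",.066,.066,.078,.078)}
yawg={"sensor":1.57,"speaker":0.,"charger":L["dev"]["charger"][0][2],"brick":L["dev"]["brick"][0][2]}
D={k:np.mean([p[:2] for p in v],0) for k,v in L["dev"].items()}
N={k:np.mean([p[:2] for p in v],0) for k,v in L["nest"].items()}
yawn={k:np.mean([v[1][2],v[3][2]]) for k,v in L["nest"].items()}
yawn["sensor"]=1.57; yawn["speaker"]=.1
GZ=.036
def look(name,fn,dev=None,nest=None,zd=0.):
    T=bench.camera_params("wrist"); im=read_camera("wrist"); v=cv2.resize(im,None,fx=1.5,fy=1.5).copy()
    cv2.imwrite(f"pics/{fn}_raw.png",im[:,:,::-1]); json.dump({k:np.asarray(T[k]).tolist() for k in("K","camera_from_world")},open(f"pics/{fn}.json","w"))
    sh,a,b,c,d=geo[name]
    def dr(o,p,z,col):
        u=proj("wrist",place(o,*p,z),T); cv2.polylines(v,[np.round(u*1.5).astype(np.int32)],True,col,1)
    if dev is not None:
        dr(outline(sh,a,b),dev,zd+.04,(255,0,0)); dr(outline(sh,a,b),dev,zd,(255,255,0))
    if nest is not None:
        dr(outline(sh,c,d),nest,.026,(0,255,0)); dr(outline(sh,c,d),nest,.012,(0,0,255))
    cv2.imwrite(f"pics/{fn}.png",v[:,:,::-1])
def st(s=""): print(s,"t",round(read_time_s(),2),"p",np.round(read_eef_pos(),4),"F",np.round(read_ft_force(),2),"gap",round(float(read_finger_gap()),4))
E
python3 - <<'E'
from act import *
print({k:v.round(4).tolist() for k,v in N.items()},yawn)
n="speaker"
move_ptp([*D[n],.15],q(yawg[n])); st(); look(n,"w_"+n,dev=[*D[n],0])
E
```

```text
{'sensor': [0.5866, 0.2766], 'charger': [0.624, 0.0809], 'brick': [0.6359, -0.0849], 'speaker': [0.6085, -0.2991]} {'sensor': 1.57, 'charger': np.float64(0.14980481283296543), 'brick': np.float64(0.23169297287254698), 'speaker': 0.1}
 t 2.81 p [ 0.4362 -0.1465  0.1504] F [-0.61 -0.22  0.54] gap 0.0853
```

View pics/w_speaker.png

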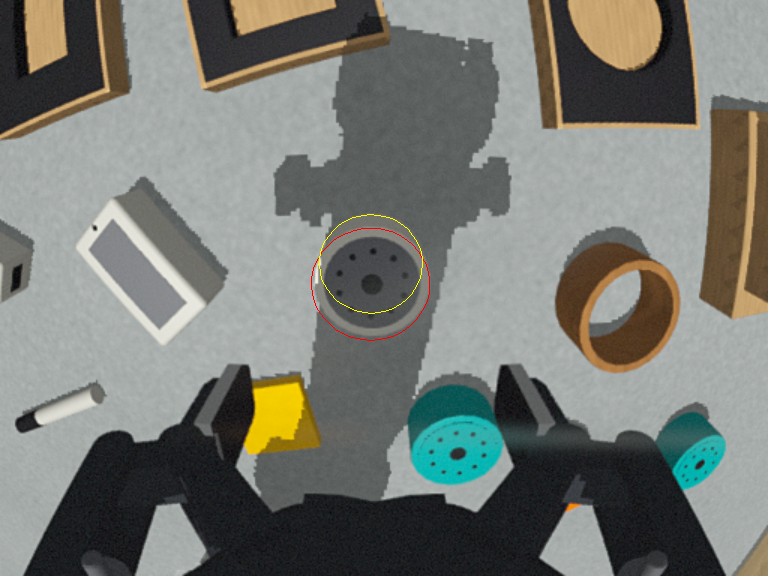

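The red outline at the predicted top face matches the speaker's rim (centre ~(371,284)) within about 1–2 mm. Turquoise neighbours are clear of the fingers, so I'll grasp.

```bash
cat >> act.py <<'E'
def pick(n,z=GZ,top=.14,eff=40):
    movel([*D[n],z],q(yawg[n]),speed=.1); st("down")
    move_gripper(0.0,eff); st("grip")
    movel([*D[n],top],q(yawg[n]),speed=.15); pause(.2); st("up")
def carry(n,top=.14):
    move_ptp([*N[n],top],q(yawn[n])); pause(.2); st("over nest"); look(n,"n_"+n,dev=[*N[n],yawn[n]],nest=[*N[n],yawn[n]],zd=top-GZ)
def put(n,top=.14,up=.14,release=None):
    movel([*N[n],GZ+.012+.012],q(yawn[n]),speed=.12); st("near")
    f0=read_ft_force()[2]
    for dz in (.002,.001,.0005,0.,-.0005,-.001):
        movel([*N[n],GZ+.012+dz],q(yawn[n]),speed=.02); pause(.1)
        f=read_ft_force()[2]; print(dz,round(float(f-f0),2),round(float(read_eef_pos()[2]),4))
        if abs(f-f0)>2.: break
    st("set")
    w=geo[n][2]; move_gripper(min(.085,w+.014)); st("open")
    movel([*N[n],up],q(yawn[n]),speed=.12); st("clear")
E
python3 - <<'E'
from act import *
n="speaker"; pick(n); carry(n)
E
```

```text
down t 4.15 p [ 0.4365 -0.1455  0.0366] F [-0.03 -0.2   0.66] gap 0.085
grip t 4.47 p [ 0.4366 -0.1455  0.0369] F [-1.43 -0.04  6.61] gap 0.0645
up t 5.52 p [ 0.4349 -0.145   0.1388] F [-0.05  0.28 -2.31] gap 0.0645
over nest t 6.63 p [ 0.6081 -0.2972  0.1402] F [ 0.24  0.14 -3.7 ] gap 0.0648
```

View pics/n_speaker.png

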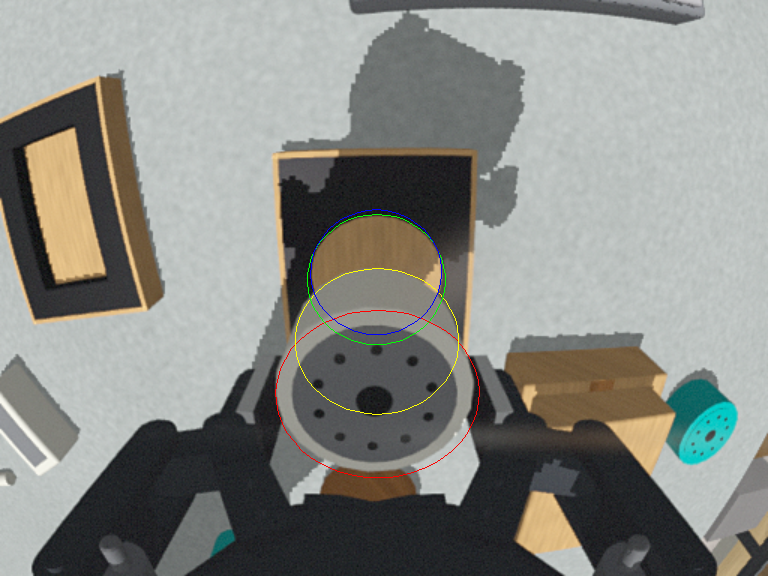

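The held speaker is level at (375,395), and the predicted recess outlines (green and blue) lie on the actual recess at (377,275). Setting it down.

```bash
python3 - <<'E'
from act import *
put("speaker")
look("speaker","p_speaker",dev=[*N["speaker"],0],zd=.012)
E
```

```text
near t 7.5 p [ 0.6093 -0.2995  0.0607] F [ 0.77  0.43 -1.31] gap 0.0646
0.002 -0.62 0.0501
0.001 -0.63 0.0492
0.0005 2.95 0.0491
set t 8.95 p [ 0.6087 -0.2993  0.0491] F [-2.75  0.72  1.64] gap 0.0643
open t 9.26 p [ 0.6087 -0.2992  0.0484] F [-0.6   0.47 -0.17] gap 0.0805
clear t 10.17 p [ 0.6077 -0.2989  0.139 ] F [ 0.78 -0.12  0.28] gap 0.0799
```

View pics/p_speaker.png

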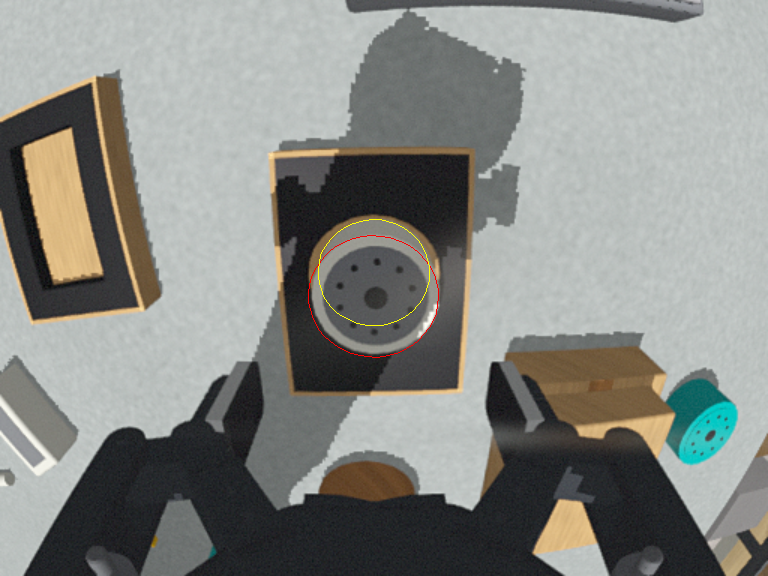

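The speaker is seated. The contact height of 49.1 mm matches the expected floor, and its rim lines up with the prediction. Brick next.

```bash
python3 - <<'E'
from act import *
n="brick"
move_ptp([*D[n],.14],q(yawg[n])); move_gripper(.085); st(); look(n,"w_"+n,dev=[*D[n],yawg[n]])
pick(n); carry(n)
E
```

```text
t 11.73 p [0.4431 0.     0.1401] F [-0.05 -0.57 -0.17] gap 0.0851
down t 12.97 p [0.4429 0.0009 0.0365] F [0.58 0.48 0.45] gap 0.0847
grip t 13.41 p [0.443  0.0008 0.0366] F [-0.32 -0.92  4.78] gap 0.0473
up t 14.45 p [0.4412 0.0008 0.1388] F [ 0.14 -0.28 -1.73] gap 0.047
over nest t 15.51 p [ 0.6347 -0.0833  0.1402] F [-0.42  0.16 -1.23] gap 0.0474
```

View pics/w_brick.png

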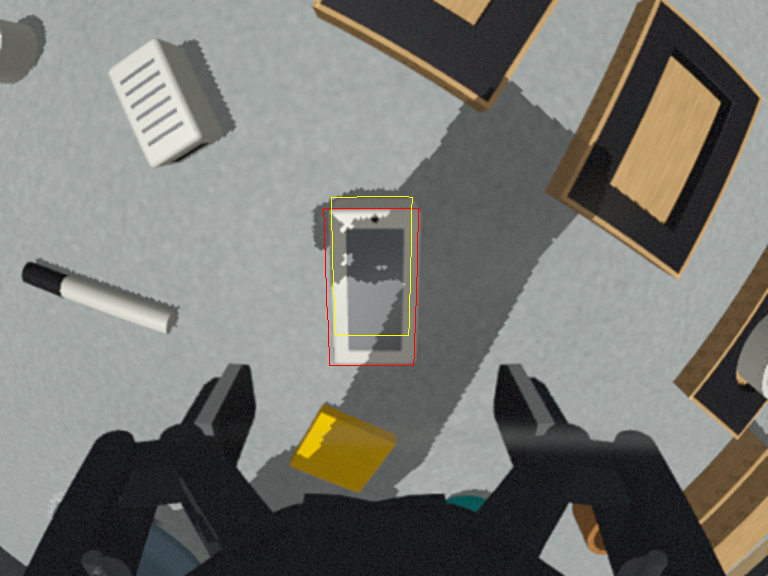

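View pics/n_brick.png

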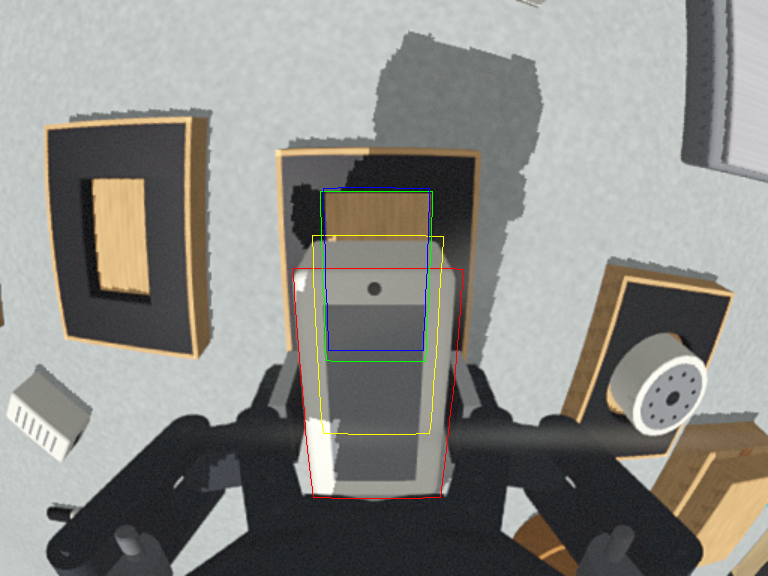

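The brick is held straight: its front, back and side edges match the red model to within a few pixels. The recess outline is on target too. Set down, then the charger.

```bash
python3 - <<'E'
from act import *
put("brick")
look("brick","p_brick",dev=[*N["brick"],yawn["brick"]],zd=.012)
E
```

```text
near t 16.38 p [ 0.6367 -0.0849  0.0606] F [ 0.79  0.25 -1.96] gap 0.0474
0.002 -0.19 0.0501
0.001 0.53 0.049
0.0005 2.72 0.0488
set t 17.82 p [ 0.6361 -0.0849  0.0488] F [-1.07  0.68  0.76] gap 0.0472
open t 18.12 p [ 0.6363 -0.0849  0.0487] F [0.44 0.49 0.23] gap 0.0619
clear t 19.02 p [ 0.6351 -0.0849  0.1391] F [ 0.5   0.04 -0.85] gap 0.0617
```

View pics/p_brick.png

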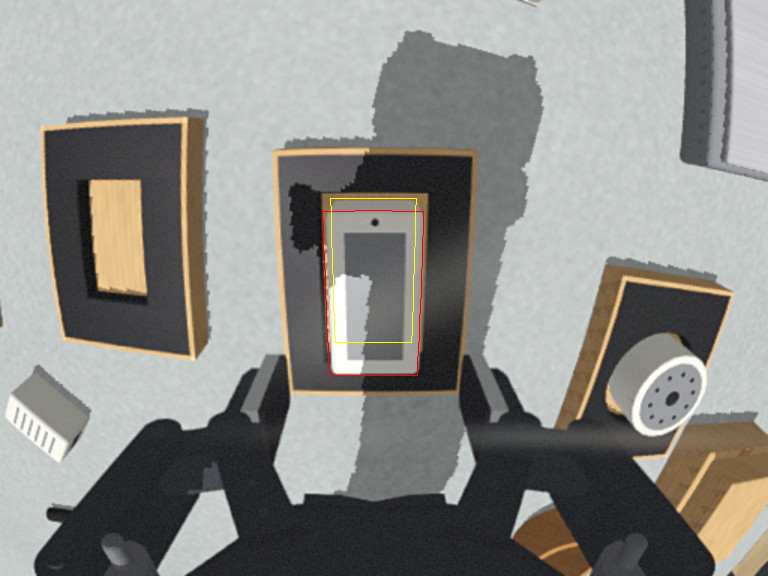

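The brick is seated, with contact at 48.8 mm and its top face within the red outline at (373,290). Now the charger.

```bash
python3 - <<'E'
from act import *
n="charger"
move_ptp([*D[n],.14],q(yawg[n])); st(); look(n,"w_"+n,dev=[*D[n],yawg[n]])
pick(n); carry(n)
E
```

```text
t 20.26 p [0.4497 0.16   0.1402] F [-0.01 -0.75 -0.27] gap 0.0622
down t 21.5 p [0.4487 0.1617 0.0366] F [ 0.55  0.01 -0.15] gap 0.0621
grip t 21.85 p [0.449  0.1616 0.0368] F [-0.54 -0.22  3.77] gap 0.0349
up t 22.89 p [0.4471 0.161  0.1388] F [-0.2   0.05 -2.06] gap 0.0351
over nest t 23.88 p [0.6225 0.0828 0.14  ] F [ 0.23  0.37 -1.19] gap 0.0349
```

View pics/w_charger.png

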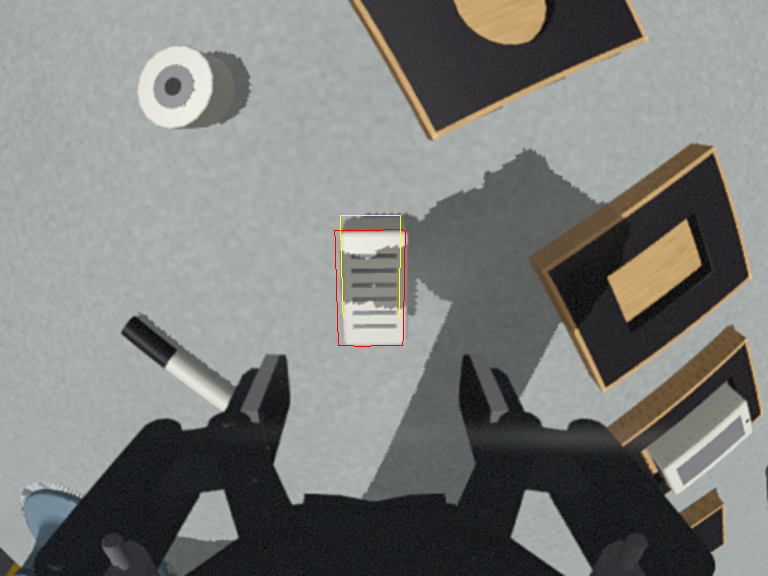

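View pics/n_charger.png

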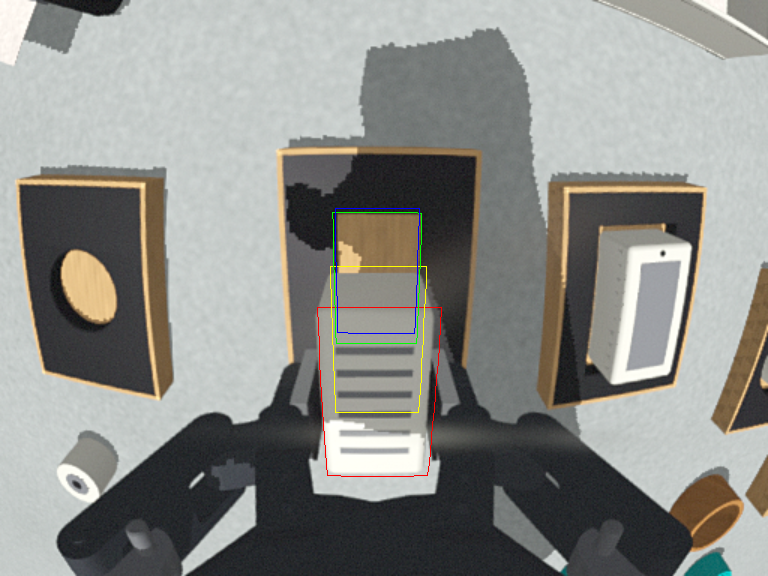

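The charger was found at (372,288) and is now held square to its recess at (377,275), with the model outlines matching. Set it down, then pick the sensor.

```bash
python3 - <<'E'
from act import *
put("charger")
look("charger","p_charger",dev=[*N["charger"],yawn["charger"]],zd=.012)
n="sensor"
move_ptp([*D[n],.14],q(yawg[n])); move_gripper(.075); st(); look(n,"w_"+n,dev=[*D[n],yawg[n]])
E
```

```text
near t 24.75 p [0.6247 0.0811 0.0606] F [-0.34 -0.28 -1.19] gap 0.0347
0.002 -0.0 0.0501
0.001 0.61 0.049
0.0005 4.47 0.0489
set t 26.2 p [0.624  0.0808 0.0489] F [-1.53 -0.12  3.28] gap 0.0352
open t 26.49 p [0.6242 0.0809 0.0484] F [-0.45 -0.73 -0.07] gap 0.0499
clear t 27.4 p [0.6232 0.0806 0.1392] F [-0.54  0.58  0.34] gap 0.0499
 t 29.02 p [0.4049 0.3098 0.14  ] F [-0.54  0.05  0.21] gap 0.0752
```

View pics/p_charger.png

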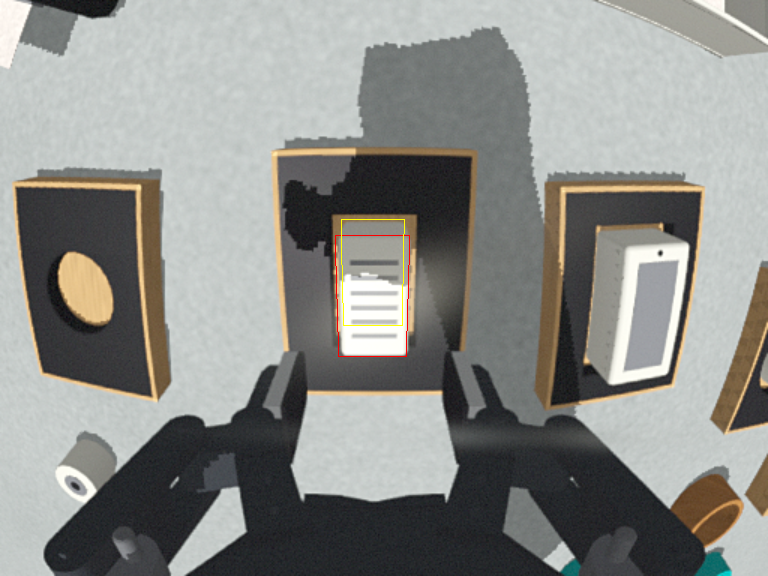

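View pics/w_sensor.png

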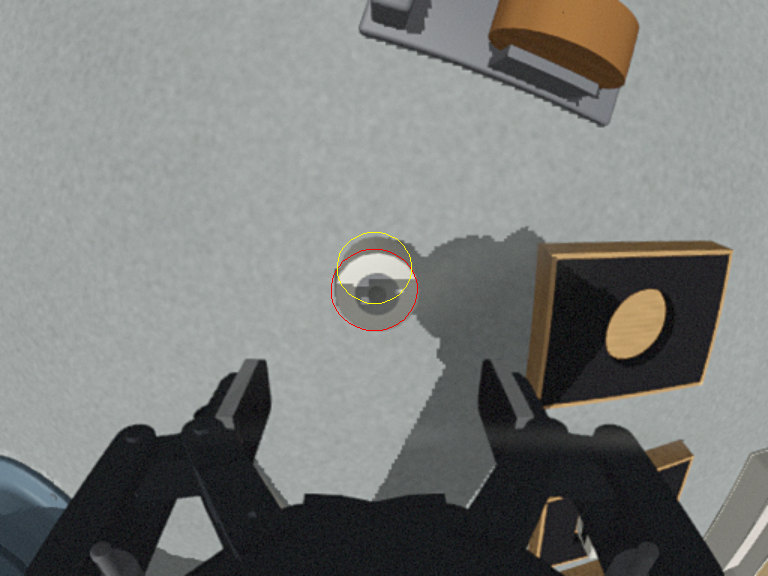

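The charger is seated at (373,297) inside its recess. The sensor at (377,290) matches its prediction and the jaws are clear of the carton.

```bash
python3 - <<'E'
from act import *
n="sensor"
pick(n); carry(n)
E
```

```text
down t 30.27 p [0.4049 0.3108 0.0367] F [-0.79  0.    0.9 ] gap 0.0753
grip t 30.64 p [0.4051 0.3107 0.0369] F [-0.65 -1.21  5.25] gap 0.0447
up t 31.68 p [0.4036 0.3096 0.1388] F [ 0.26 -0.39 -1.33] gap 0.0449
over nest t 32.65 p [0.5846 0.2783 0.1402] F [-0.69  0.2  -0.99] gap 0.0451
```

View pics/n_sensor.png

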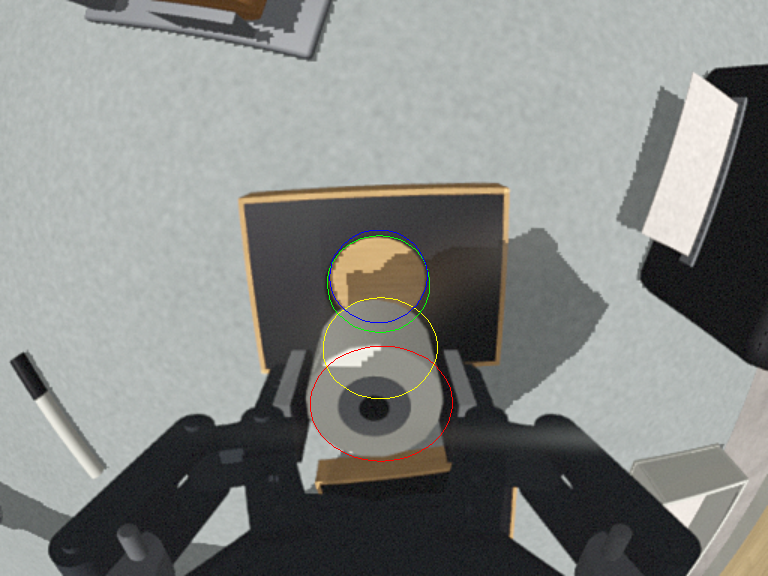

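The sensor is held level above its recess at (378,280), and the outlines match within about 2 mm of the 6 mm clearance.

```bash
python3 - <<'E'
from act import *
n="sensor"; put(n,up=.16)
look(n,"p_sensor",dev=[*N[n],0],zd=.012)
move_ptp([.3,-.45,.3],q(0.)); st("away")
for c in("top","scene"):
    im=read_camera(c); cv2.imwrite(f"pics/{c}1.png",im[:,:,::-1])
    v=cv2.resize(im,None,fx=4,fy=4,interpolation=cv2.INTER_CUBIC).copy()
    for k,(sh,a,b,*_) in geo.items():
        m=render(c,"hull",sh,a,b,[.012,.052] if c=="scene" else [.052,.049],[*N[k],yawn[k]],v.shape[:2])
        cs,_=cv2.findContours(m,cv2.RETR_EXTERNAL,cv2.CHAIN_APPROX_NONE); cv2.drawContours(v,cs,-1,(255,0,0),1)
    w=v[80*4:225*4,65*4:340*4] if c=="top" else v[160*4:315*4,150*4:430*4]
    cv2.imwrite(f"pics/final_{c}.png",cv2.resize(w,(800,int(800*w.shape[0]/w.shape[1])))[:,:,::-1])
E
```

```text
near t 33.52 p [0.5871 0.2772 0.0606] F [ 0.15 -1.13 -0.39] gap 0.0449
0.002 -0.98 0.0501
0.001 0.24 0.0491
0.0005 3.96 0.049
set t 34.97 p [0.5866 0.2767 0.049 ] F [-1.45 -0.53  3.57] gap 0.0447
open t 35.27 p [0.5866 0.2766 0.0482] F [0.75 0.32 0.88] gap 0.06
clear t 36.35 p [0.5859 0.276  0.1589] F [-0.8   0.01  0.65] gap 0.0599
away t 39.19 p [ 0.3012 -0.4491  0.2998] F [-0.93  0.55  0.66] gap 0.0596
```

View pics/final_top.png

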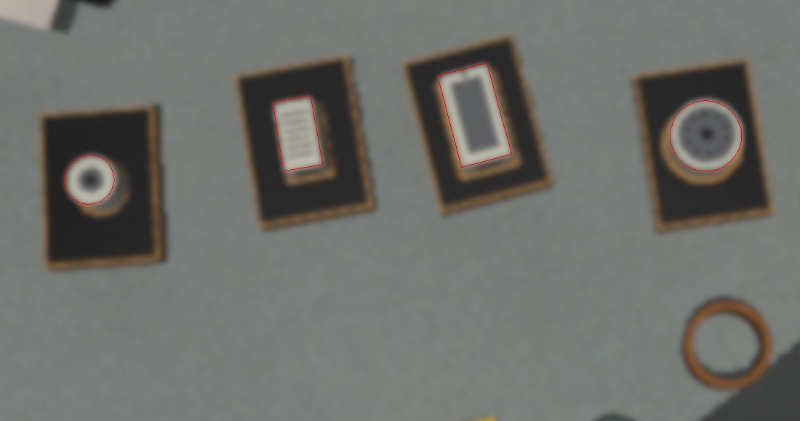

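View pics/final_scene.png

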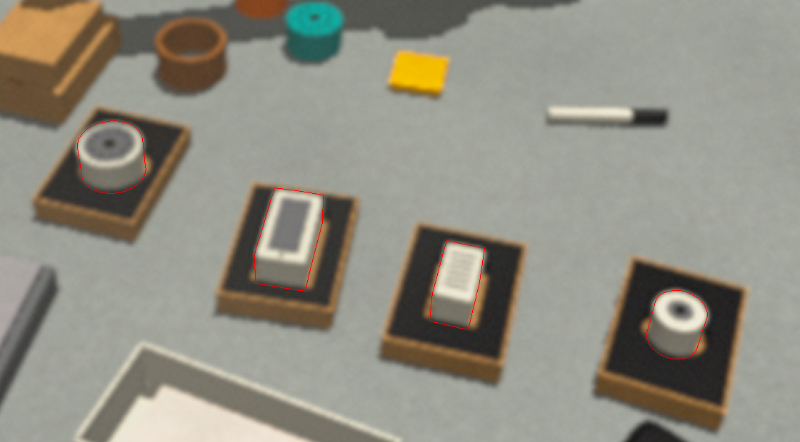

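View pics/p_sensor.png

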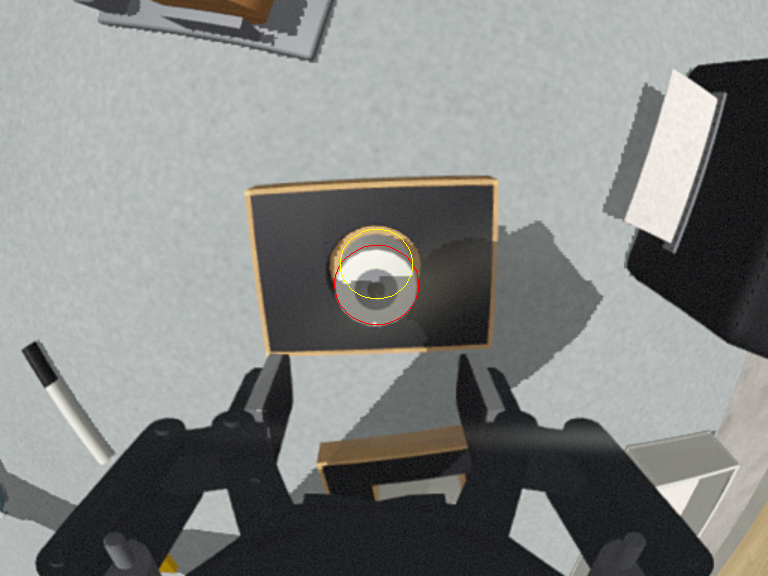

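All four devices match the outlines predicted for "seated on the floor, upright" in both fixed cameras, with floor showing around each. The tape is still at the same place, (728,343) in the top crop. Handing in.

```bash
python3 - <<'E'
from bench import *
pause(.5); print(sign_off(), read_time_s())
E
```

```text
the job is handed in; nothing more can be done
the job is handed in; nothing more can be done
```

All four devices are back in their matching recesses, and I handed the job in at about 40 s of the 106 s allowed. I located the devices and cartons in the top and scene cameras. I then picked the speaker, brick, charger and sensor in turn and lowered each until the wrist sensor felt the floor (about 3–4.5 N) before opening the gripper.

**Last checks:**
- **Contact heights:** they were 48.8–49.1 mm, against about 48.5–49 mm expected for the recess floor.
- **Camera views:** the top and scene pictures both show all four devices upright inside their recesses, matching the predicted seated outlines.
- **Tape roll:** it had not visibly moved.
- **Robot position:** the arm was well clear of everything when I handed in.

No check failed. The only disagreement was 1–3 mm between position estimates (different cameras and fits), within the 6 mm clearance on each side.

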